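# Park the flux jar in its hooded dock

### The arm

A 6-joint arm with a two-finger parallel gripper is mounted at the origin on a cart in front of the work surface, level with it; the furniture and walls round the work are solid. World frame = base frame: x ahead of the robot, y to its left, z up, the work surface at z = 0. Lengths are in mm, angles in rad, forces in N, time in s.
With the tool pointing down it reaches from about 350 to 975 mm from the base axis. Payload 7.1 kg.
Tool frame: the origin (TCP) lies at the very end of the fingers, on their centre line; the grasp point (between the pads) lies 19 mm behind it; z points along the fingers, y is the direction in which the jaws open and shut (so a half turn about z gives the same grasp; the last joint's range is limited). The gripper opens to 88 mm and grips with 3 to 60 N. Pads are 20 mm wide; open, the fingers measure 115 mm over their backs; the gripper's body (75 mm by 178 mm) begins 61 mm behind the grasp point.
Start: joints at [-0.019, 0.423, 1.63, -0, 1.089, -0.019], TCP at [624.984, 0.026, 222.675] pointing down, gripper open.
Joint ranges: [-3, 3], [-0.9, 2.11], [0.09, 2.58], [-1.31, 4.45], [0.11, 2.69], [-2.54, 2.54]. Speed limits (rad/s): [2.39, 2.39, 3.01, 3.14, 3.14, 3.14].

### API

Orientations are given as a rotation vector (axis times angle).
In Python, from workcell import monitor, vision, order, find_in, regions_of, place_of gives the robot as it stands. The module is installed in compiled form; this text tells all that it offers.
- The arm moves only by the tool carry_out, never from a script. Its argument "targets" is a list of rows, each a list of 3 entries, a list of its own where there are three numbers: the turn, a rotation vector about the world's x, y, z in degrees, then the shift along the world's x, y, z in mm, then the finger opening in mm, from 0 to 87.8. In form: [[[rx, ry, rz], [x, y, z], hand], ...]. A call has 1 to 10 rows; each row is the pose to reach, as a shift and turn from the pose commanded when the call began; what a row does not reach only later rows make up. A row lasts 1/12 s, in which the tool goes at most 41.7 mm and 7.16 degrees, less where a joint would pass 70% of its speed; a pose out of reach is approached as far as the arm can. A call with a gripper value outside its range is refused whole. The fingers move at their own pace and stop on an object; the grip force is fixed at half the most. Time passes only in rows, so rows that repeat a pose let the fingers close. It gives the time, the measured TCP pose, the force and the opening at its end, in the units of the state.
- monitor.get_obs(): the state, without advancing time (a new reading comes with each control period).
- vision.get_image(name): name is "scene" or "side" or "wrist"; returns the picture (400x640x3 uint8, red, green, blue); there is no depth.
- vision.camera_model(name): a dict with "K" (3x3 intrinsics, pixels), "rvec" (rotation vector, rad) and "tvec" (3), from world to camera coordinates, as OpenCV has them. Camera axes: x right, y down, z forward; pixel columns grow to the right and rows downward; lengths in mm; the calibration is good to about 2 mm. A picture is of the moment at which its call begins: read the wrist's pose just before it. camera_model takes no time and is no camera call; for the wrist camera it gives the pose at the moment of the call.
- order.close_job(): hands the job in, once; it reports no verdict.
Trained networks look in the newest picture that a camera, given by its name, has taken for a name from the list of things; names that differ only in an ending like _2 or _b are one class to them, and where a whole thing is asked for, a point or a joint stands for the part that bears it (a point fixed in the world has none). Each returns a list of dicts, best first, with "confidence" (0 to 1); they miss things now and then, are a little off and sometimes report something else, mostly with a low value. They report only what shows in the picture. A call takes as long as a camera call.
- find_in(query, camera): "point" ([x, y, z] in mm, in the coordinates of the camera as it stood for that picture, good to about 4 mm: the middle of the surface that is visible of it).
- regions_of(query, camera): "mask" (400x640 bool, what is visible of it).
- place_of(query, camera): "point" ([x, y, z] in mm, in the coordinates of the camera as it stood for that picture, good to about 4 mm: a listed point, or the origin of a listed thing).
The state is a dict: "t": time; "qpos": joint angles; "qvel": joint speeds; "joint_torque": joint torques, N m; "ee_pos": TCP position; "orientation": TCP orientation; "ft_force": force on the tool from outside, world axes, zero at the start; "moment": the same for the moment, N m; "width": finger opening in mm.
Only numpy, scipy, OpenCV 4.12 (cv2) and the standard library are available. Lean on these libraries where they do the work, as an engineer would, in place of code of your own. Each camera call takes 0.05 s, during which the arm holds its last target.

### The job

Put the green-lidded flux jar away in the blue hooded dock. Without lifting it off the bench, bring it against the metal fence near the fence's open end, then push it along the fence, keeping it close against it all the way, past the orange sprung catch and under the hood until it presses firmly on the sprung stop hidden inside; hold it there a moment, then let go and leave the jar standing there. Feel for the stop: how deep it is set differs each time, it should get about 8 N, and neither stop nor fence may ever get more than 15 N; leave the solder reel, the tape roll and the screw dish where they are.

Things in the scene. Friction and masses are not known exactly. Their poses are not given: they have to be found in the camera images.
- jar_mid (a point): Centre of the flux jar (half-way up, 18 mm above its underside): upright round jar, cream body 39 mm across, green screw lid 41.6 mm across (its widest part, 22 to 36 mm above the underside), 36 mm tall, about 40 to 90 g, slippery. It stands loose on the bench, clear of the fence.
- rack: Straight aluminium fence, 34 mm tall, fixed. Origin on the bench in the plane of its smooth face. x runs along the fence from its open end (x = -130 mm) to the dock; y points out of the smooth face, to the jar's side. Fence at y = -10 to 0, a 4 mm high foot behind it to y = -39. With its lid touching the fence the jar's centre is at y = 20.8 mm. Origin to hood mouth 52 mm.
- catch_nose (a point): Middle of the catch's nose when at rest, 20 mm up: an orange upright roller, 10 mm across, 34 mm high, on a sprung arm, at x = 20, y = 42.6 mm of the fence's frame. It reaches 4 mm into the jar's path, yields sideways as the jar is pushed by (push of 2 to 6 N) and springs back behind the jar once the jar's centre is past x = 34 mm.
- hood: Blue metal hood over the end of the lane, fixed; same origin and axes as the fence (rack). Mouth at x = 52 mm, back end at x = 124 mm, from y = -18 to 72 mm; roof 49 mm high outside, 44 mm inside.
- mouth (a point): Point on the lane's centre line in the hood's mouth (fence frame x = 52, y = 20.8 mm), 18 mm up. Inside is the stop: a rubber-faced plate on a spring (3.5 N per mm, 5.5 mm travel, then solid), clamped at an unmeasured depth that must be felt: the jar meets it with its centre 10 mm before to 10 mm past this point, so the jar's rear side always stays outside and can be pushed there.
- solder_reel: Solder reel standing on its flange, blue flanges 56 mm across, 39 mm tall; origin at the centre of its underside. Bystander.
- tape_roll: Roll of amber tape lying flat, 60 mm across, 20 mm tall; origin at the centre of its underside. Bystander.
- screw_dish: Round steel dish with small screws, 66 mm across, 13 mm tall; origin at the centre of its underside. Bystander.

How it is judged:
By the outcome, as a careful person would: the job done as asked, in the order asked, and still so for the second after the job is handed in, with the robot touching nothing.
It also fails if it takes over 61 s, if anything falls off the work surface, if the arm or the gripper's body presses on something with over 40 N, if the wrist force passes 120 N, or if a joint passes its speed limit or range.

## Working session

There is one attempt and no reset: what is moved stays moved. The work goes in short steps, Python scripts to look and compute and a tool call to move; the robot and the scene stay as the last step left them, time stands still between calls to the robot, and variables do not carry over. Pictures are saved under pics/ and viewed, and the job is handed in when it is done.

Besides the shell and the picture viewer there is one more tool, called after "Emit:" as name(argument=value, ...), one argument or row to a line, values as JSON. carry_out: Moves the arm, as the interface text tells. Its arguments: {"type":"object","properties":{"targets":{"type":"array","items":{"type":"array"}}},"required":["targets"]}

```bash
mkdir -p pics; cat > h.py <<'E'
import numpy as np, cv2
from workcell import monitor, vision, order, find_in, regions_of, place_of
def w(cam,p):
    m=vision.camera_model(cam); R=cv2.Rodrigues(np.array(m["rvec"],float))[0]
    return R.T@(np.array(p,float).ravel()-np.array(m["tvec"],float).ravel())
def proj(cam,P):
    m=vision.camera_model(cam)
    return cv2.projectPoints(np.array(P,float).reshape(-1,1,3),np.array(m["rvec"],float),np.array(m["tvec"],float),np.array(m["K"],float),None)[0].reshape(-1,2)
def ray(cam,uv,z):
    m=vision.camera_model(cam); R=cv2.Rodrigues(np.array(m["rvec"],float))[0]
    C=-R.T@np.array(m["tvec"],float).ravel(); d=R.T@np.linalg.solve(np.array(m["K"],float),[uv[0],uv[1],1])
    return C+d*(z-C[2])/d[2]
def pic(cam,n):
    im=vision.get_image(cam); cv2.imwrite(f"pics/{n}.png",im[:,:,::-1]); return im
E
python3 - <<'E'
from h import *
o=monitor.get_obs(); print({k:np.round(v,3) for k,v in o.items()})
for c in ["scene","side","wrist"]:
    pic(c,c+"0")
    for q in ["jar_mid","rack","catch_nose","hood","mouth","solder_reel","tape_roll","screw_dish"]:
        for r in place_of(q,c)[:2]: print(c,q,round(r["confidence"],2),np.round(w(c,r["point"]),1))
print(monitor.get_obs()["t"])
E
```

```text
{'t': np.float64(0.0), 'qpos': array([-0.019,  0.424,  1.631, -0.   ,  1.089, -0.019]), 'qvel': array([-0.   ,  0.002, -0.   , -0.001, -0.001,  0.002]), 'joint_torque': array([ 1.0000e-03, -5.4462e+01, -2.7367e+01,  6.4000e-02,  2.3000e-02,
       -0.0000e+00]), 'ee_pos': array([ 6.24439e+02, -4.00000e-03,  2.21881e+02]), 'orientation': array([-2.221e+00, -2.221e+00,  2.000e-03]), 'ft_force': array([0.016, 0.197, 0.62 ]), 'moment': array([-0.026, -0.03 , -0.003]), 'width': np.float64(87.814)}
scene jar_mid 0.71 [ 513.3 -373.7   17.4]
scene rack 0.73 [ 568.9 -280.1   -0.9]
scene catch_nose 0.95 [ 527.1 -269.2   24. ]
scene mouth 0.67 [ 534.2 -234.2   16.8]
scene solder_reel 0.86 [ 432.7 -288.4    3.1]
scene tape_roll 0.6 [ 645.6 -267.8    1.9]
scene screw_dish 0.74 [ 409.2 -207.1   -3.2]
side rack 0.65 [ 573.  -273.3   -3.5]
side catch_nose 0.89 [ 523.1 -271.    14.6]
side hood 0.29 [ 513.1 -381.7   18.6]
side mouth 0.85 [ 537.4 -232.    18.8]
side solder_reel 0.62 [ 433.3 -289.1    1.5]
side solder_reel 0.19 [ 412.2 -211.5    0. ]
side tape_roll 0.89 [ 6.56e+02 -2.71e+02  2.00e-01]
side screw_dish 0.64 [ 410.1 -212.3   -1.1]
side screw_dish 0.19 [ 535.7 -232.6   15. ]
wrist jar_mid 0.77 [ 515.  -377.8   19.4]
wrist rack 0.77 [ 571.  -278.    -1.2]
wrist catch_nose 0.58 [ 527.9 -270.4   24.9]
wrist solder_reel 0.7 [ 433.3 -290.     2.3]
wrist tape_roll 0.79 [ 6.497e+02 -2.666e+02  4.000e-01]
wrist screw_dish 0.65 [ 648.2 -267.8   -0.7]
wrist screw_dish 0.43 [ 409.  -209.8    1.8]
1.35
```

View pics/scene0.png

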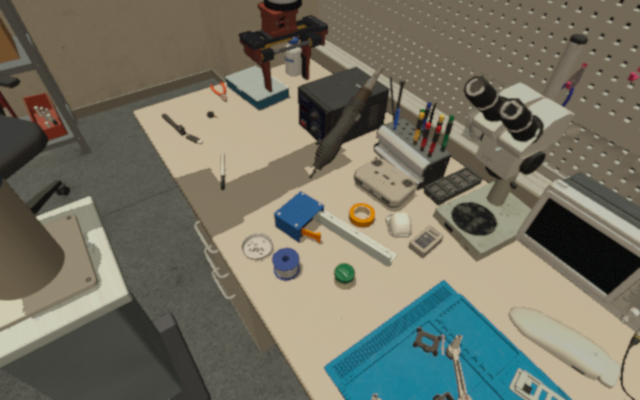

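View pics/side0.png

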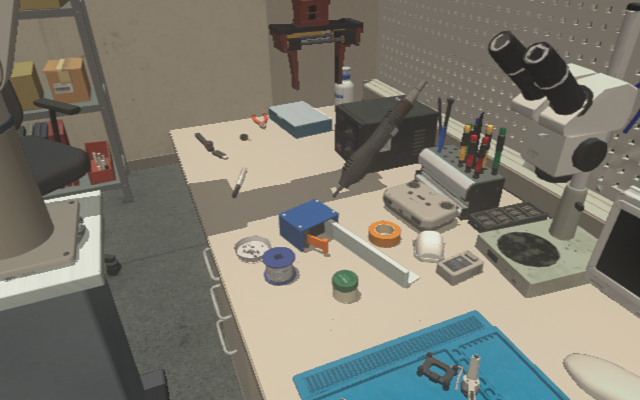

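View pics/wrist0.png

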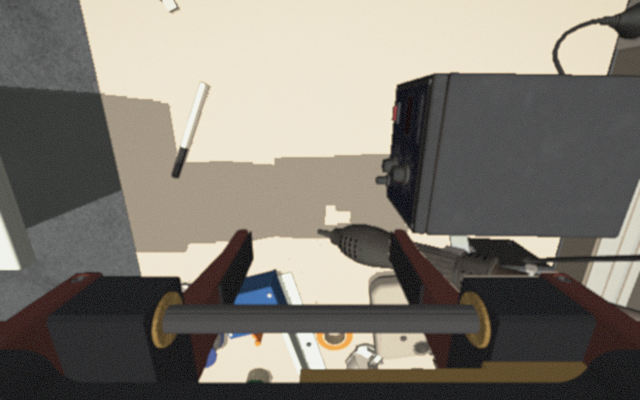

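The scene view shows the jar at about (345,273), the fence running from (395,260) to the hood at (300,215), the catch at (312,235), the reel at (286,263), the dish at (257,247) and the tape at (362,214). The network points agree with this. I'll swing the wrist over to see it closer.

Emit:
carry_out(
  targets=[
    [[0,0,-70],[-100,-350,20],87],
    [[0,0,-70],[-100,-350,20],87],
    [[0,0,-70],[-100,-350,20],87],
    [[0,0,-70],[-100,-350,20],87],
    [[0,0,-70],[-100,-350,20],87],
    [[0,0,-70],[-100,-350,20],87],
    [[0,0,-70],[-100,-350,20],87],
    [[0,0,-70],[-100,-350,20],87],
    [[0,0,-70],[-100,-350,20],87],
    [[0,0,-70],[-100,-350,20],87],
  ],
)

```text
t: 2.18
ee_pos: [523.4, -355.5, 243.2]
orientation: [3.094, 0.528, 0.001]
ft_force: [-0.3, 0.2, 0.2]
width: 87.0
```

```bash
python3 - <<'E'
from h import *
o=monitor.get_obs(); print({k:np.round(o[k],3) for k in ["t","ee_pos","orientation","ft_force","qpos"]})
c="wrist"
pic(c,"w1")
for q in ["jar_mid","rack","catch_nose","hood","mouth","solder_reel","tape_roll","screw_dish"]:
    for r in place_of(q,c)[:2]: print(c,q,round(r["confidence"],2),np.round(w(c,r["point"]),1))
print(monitor.get_obs()["t"])
E
```

```text
{'t': np.float64(2.183), 'ee_pos': array([ 523.413, -355.501,  243.201]), 'orientation': array([3.094e+00, 5.280e-01, 1.000e-03]), 'ft_force': array([-0.341,  0.219,  0.164]), 'qpos': array([-0.615,  0.412,  1.596, -0.002,  1.132,  0.619])}
wrist jar_mid 0.58 [ 516.7 -376.2   17.8]
wrist rack 0.57 [ 572.5 -271.9   -1.8]
wrist catch_nose 0.58 [ 529.3 -265.9   22.6]
wrist mouth 0.83 [ 539.5 -225.    22.1]
wrist solder_reel 0.6 [ 434.6 -286.2    0.8]
wrist tape_roll 0.66 [ 651.4 -256.3   -1.1]
wrist screw_dish 0.97 [ 407.6 -204.5    1.6]
2.6333
```

View pics/w1.png

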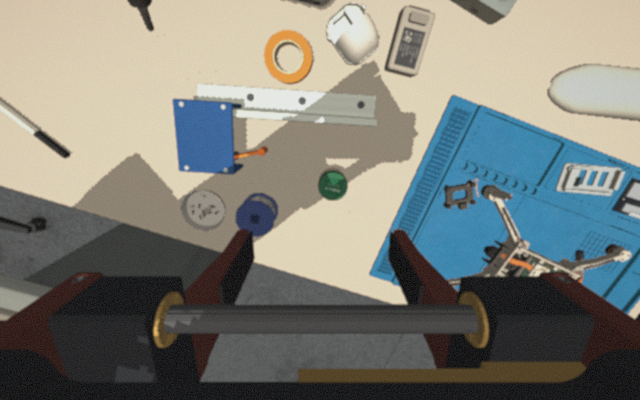

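```bash
python3 - <<'E'
from h import *
o=monitor.get_obs(); print(np.round(o["ee_pos"],1))
c="wrist"
im=pic(c,"w2")
cr=im[70:240,160:400,::-1]
cv2.imwrite("pics/w2z.png",cv2.resize(cr,None,fx=3.3,fy=3.3,interpolation=cv2.INTER_CUBIC))
for q in ["jar_mid","rack","catch_nose"]:
    r=place_of(q,c)[0]; print(q,round(r["confidence"],2),np.round(w(c,r["point"]),1))
m=regions_of("jar_mid",c)[0]["mask"]; ys,xs=np.where(m); print(xs.min(),xs.max(),ys.min(),ys.max())
mm=vision.camera_model(c); R=cv2.Rodrigues(np.array(mm["rvec"],float))[0]; print("cam",-R.T@np.array(mm["tvec"],float).ravel())
print(np.round(R,3),mm["K"])
E
```

```text
[ 525.4 -349.   242.7]
jar_mid 0.96 [ 514.2 -379.    21.5]
rack 0.95 [ 571.2 -278.5    1.7]Traceback (most recent call last):
  File "<stdin>", line 8, in <module>
IndexError: list index out of range
```

View pics/w2z.png

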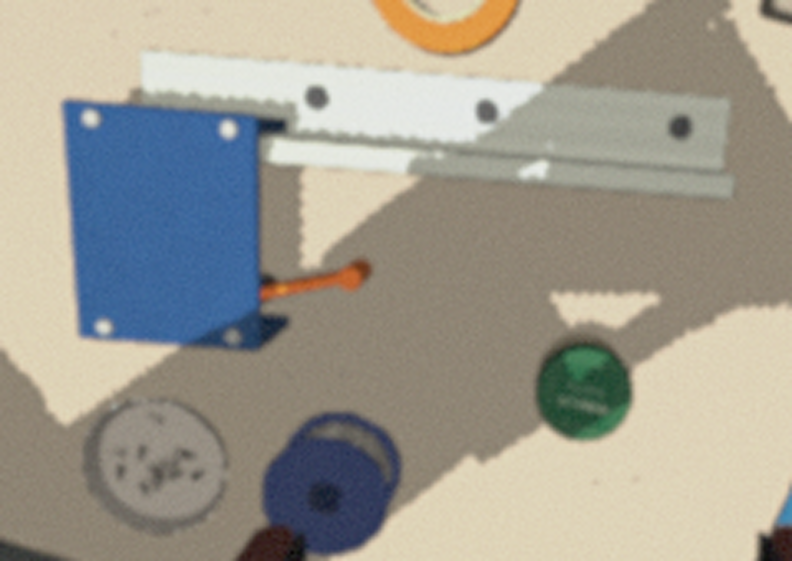

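```bash
python3 - <<'E'
from h import *
c="wrist"
z=lambda u,v:(160+(u+.5)/3.3-.5,70+(v+.5)/3.3-.5)
pts=[((65,101),49,(124,-18)),((258,117),49,(52,-18)),((260,348),49,(52,72)),((81,337),49,(124,72)),((733,198),34,(-130,0)),((735,177),34,(-130,-10)),((270,160),34,(None)),((356,272),34,(20,42.6))]
W=[];L=[]
for uv,h,l in pts:
    p=ray(c,z(*uv),h)[:2]; print(uv,np.round(p,1))
    if l: W.append(p);L.append(l)
W=np.array(W);L=np.array(L,float)
cw,cl=W.mean(0),L.mean(0); A=(L-cl).T@(W-cw); U,S,Vt=np.linalg.svd(A); R=Vt.T@U.T
if np.linalg.det(R)<0: print("reflect")
t=cw-R@cl; print("R",np.round(R,4),"ang",np.degrees(np.arctan2(R[1,0],R[0,0])),"t",t); print(np.round(W-(L@R.T+t),1))
j=ray(c,z(584,390),36)[:2]; print("jar",j,"rack",R.T@(j-t))
p=ray(c,z(270,160),34)[:2]; print("fence pt",R.T@(p-t))
m=vision.camera_model(c); RR=cv2.Rodrigues(np.array(m["rvec"],float))[0]; print("cam",-RR.T@np.array(m["tvec"],float).ravel())
for q in ["catch_nose","jar_mid"]:
    for r in place_of(q,c)[:1]: print(q,round(r["confidence"],2),np.round(w(c,r["point"]),1))
E
```

```text
(65, 101) [ 555.3 -157.9]
(258, 117) [ 574.2 -225.7]
(260, 348) [ 490.1 -248.9]
(81, 337) [ 470.2 -181.4]
(733, 198) [ 607.7 -404.9]
(735, 177) [ 615.3 -402.3]
(270, 160) [ 559.1 -230.1]
(356, 272) [ 528.9 -274. ]
R [[-0.27   -0.9629]
 [ 0.9629 -0.27  ]] ang 105.66563817338529 t [ 572.47258544 -280.72355752]
[[-1.  -1.5]
 [-1.6  0.1]
 [ 1.   1.2]
 [ 0.5 -0.7]
 [ 0.1  1. ]
 [-1.9  0.8]
 [ 2.9 -1.1]]
jar [ 514.91498598 -377.70712856] rack [-77.83912743  81.60735597]
fence pt [52.3306767  -0.78792408]
cam [ 604.74715888 -321.27711782  405.68563724]
jar_mid 0.96 [ 513.9 -379.5   21.5]
```

Emit:
carry_out(
  targets=[
    [[0,0,-4.3],[-10,-28,-30],87],
    [[0,0,-4.3],[-10,-28,-60],87],
    [[0,0,-4.3],[-10,-28,-100],87],
    [[0,0,-4.3],[-10,-28,-135],87],
    [[0,0,-4.3],[-10,-28,-165],87],
    [[0,0,-4.3],[-10,-28,-190],87],
    [[0,0,-4.3],[-10,-28,-210],87],
    [[0,0,-4.3],[-10,-28,-225],87],
    [[0,0,-4.3],[-10,-28,-233],87],
    [[0,0,-4.3],[-10,-28,-233],87],
  ],
)

```text
t: 3.77
ee_pos: [514.2, -377.4, 8.1]
orientation: [-3.11, -0.429, 0.003]
ft_force: [-0.8, -0.3, 0.1]
width: 87.1
```

```bash
python3 - <<'E'
from h import *
c="side"
im=pic(c,"s1")
cv2.imwrite("pics/s1z.png",cv2.resize(im[180:340,200:480,::-1],None,fx=2.8,fy=2.8,interpolation=cv2.INTER_CUBIC))
o=monitor.get_obs(); print({k:np.round(o[k],3) for k in ["t","ee_pos","orientation","ft_force","moment"]})
E
```

```text
{'t': np.float64(3.817), 'ee_pos': array([ 514.927, -377.896,    9.402]), 'orientation': array([-3.112e+00, -4.290e-01,  1.000e-03]), 'ft_force': array([ 0.578,  0.061, -0.093]), 'moment': array([0.116, 0.143, 0.013])}
```

View pics/s1z.png

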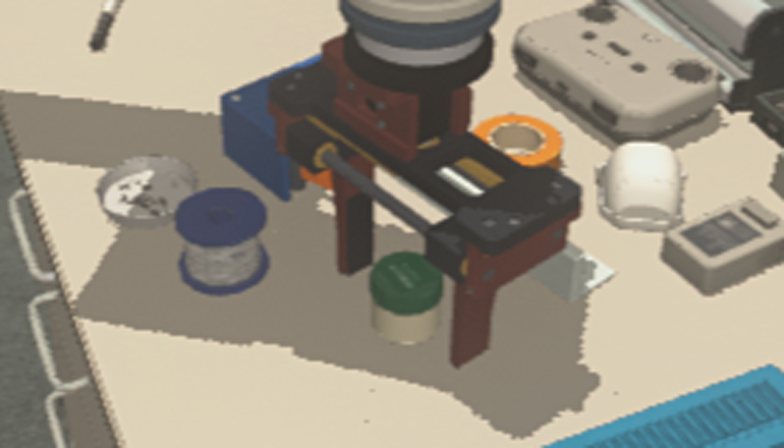

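The fingers straddle the jar cleanly. Next I'll close on it.

Emit:
carry_out(
  targets=[
    [[0,0,0],[0,0,0],38],
    [[0,0,0],[0,0,0],38],
    [[0,0,0],[0,0,0],38],
    [[0,0,0],[0,0,0],38],
    [[0,0,0],[0,0,0],38],
    [[0,0,0],[0,0,0],38],
    [[0,0,0],[0,0,0],38],
    [[0,0,0],[0,0,0],38],
  ],
)

```text
t: 4.48
ee_pos: [515.0, -378.0, 9.8]
orientation: [3.112, 0.429, 0.0]
ft_force: [0.0, -0.7, 1.5]
width: 40.6
```

Emit:
carry_out(
  targets=[
    [[0,0,0],[4,0.4,0],38],
    [[0,0,0],[10,1,0],38],
    [[0,0,0],[17,1.6,0],38],
    [[0,0,0],[24,2.2,0],38],
    [[0,0,0],[31,2.8,0],38],
    [[0,0,0],[38,3.5,0],38],
    [[0,0,0],[44,4,0],38],
    [[0,0,0],[50,4.5,0],38],
    [[0,0,0],[54,5,0],38],
    [[0,0,0],[55,5,0],38],
  ],
)

```text
t: 5.32
ee_pos: [570.9, -372.9, 9.8]
orientation: [3.112, 0.43, 0.001]
ft_force: [-2.8, 0.6, 5.8]
width: 40.8
```

```bash
python3 - <<'E'
from h import *
for c in ["side","wrist"]:
    im=pic(c,c+"2")
    if c=="side": cv2.imwrite("pics/s2z.png",cv2.resize(im[180:340,200:480,::-1],None,fx=2.8,fy=2.8,interpolation=cv2.INTER_CUBIC))
    for r in place_of("jar_mid",c)[:1]: print(c,round(r["confidence"],2),np.round(w(c,r["point"]),1))
o=monitor.get_obs(); print({k:np.round(o[k],3) for k in ["t","ee_pos","orientation","ft_force","moment","width"]})
E
```

```text
side 0.7 [ 569.2 -378.9   20.5]
wrist 0.97 [ 573.  -376.3   17.6]
{'t': np.float64(5.517), 'ee_pos': array([ 570.481, -373.046,    9.83 ]), 'orientation': array([3.112e+00, 4.290e-01, 2.000e-03]), 'ft_force': array([1.097, 0.157, 3.231]), 'moment': array([ 0.125, -0.133,  0.011]), 'width': np.float64(40.651)}
```

View pics/s2z.png

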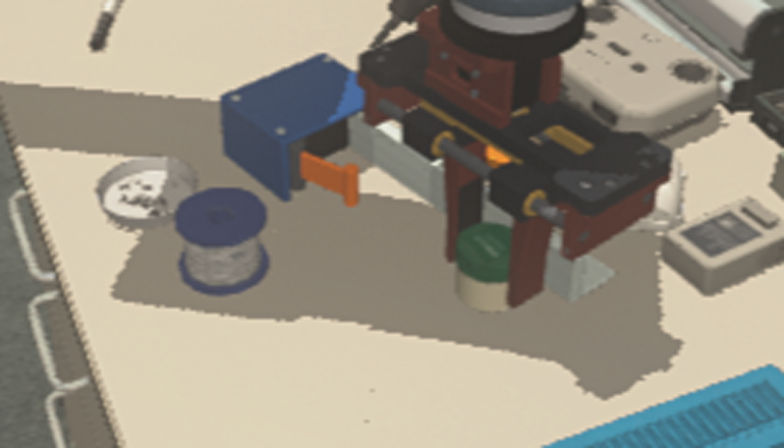

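View pics/wrist2.png

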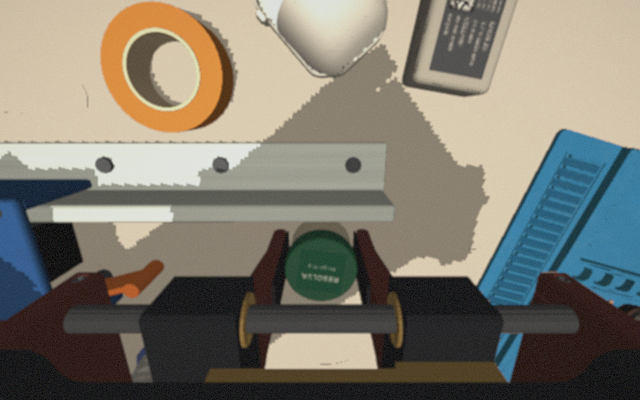

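```bash
python3 - <<'E'
from h import *
im=cv2.imread("pics/wrist2.png")
cv2.imwrite("pics/w3z.png",cv2.resize(im[180:310,240:410],None,fx=4.5,fy=4.5,interpolation=cv2.INTER_CUBIC))
c="wrist"
R=np.array([[-.27,-.9629],[.9629,-.27]]);t=np.array([572.5,-280.7])
for uv,h in [((393,220),34),((250,221),34),((60,221.5),34),((321,266),36),((393,206),34)]:
    p=ray(c,uv,h)[:2]; print(uv,np.round(p,1),np.round(R.T@(p-t),1))
E
```

```text
(393, 220) [ 607.8 -403.6] [-127.8   -0.8]
(250, 221) [ 586.5 -330. ] [-51.2  -0.2]
(60, 221.5) [ 558.7 -232. ] [50.6  0.2]
(321, 266) [ 571.5 -373.7] [-89.3  26. ]
(393, 206) [ 615.2 -400.8] [-127.2   -8.7]
```

View pics/w3z.png

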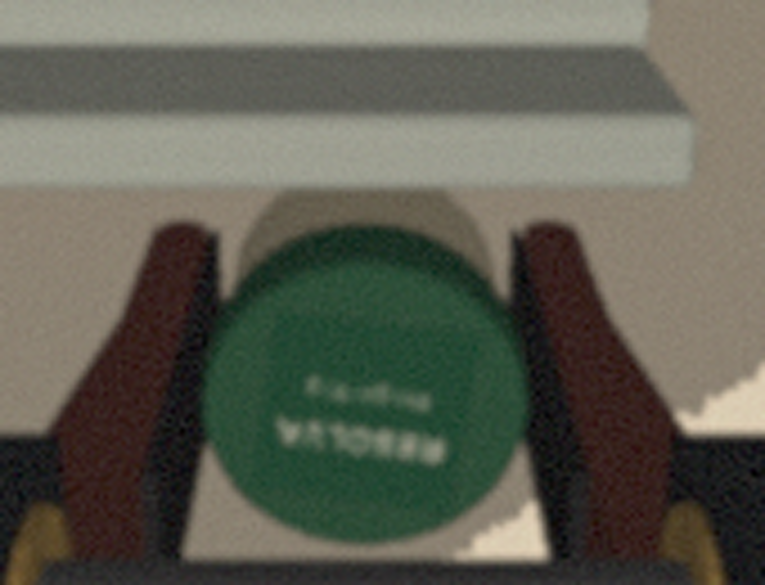

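Emit:
carry_out(
  targets=[
    [[0,0,0],[1.5,0.4,0],38],
    [[0,0,0],[3,0.8,0],38],
    [[0,0,0],[4.3,1.2,0],38],
    [[0,0,0],[4.8,1.3,0],38],
    [[0,0,0],[4.8,1.3,0],38],
    [[0,0,0],[4.8,1.3,0],38],
  ],
)

```text
t: 6.02
ee_pos: [574.4, -371.9, 9.8]
orientation: [-3.112, -0.429, 0.001]
ft_force: [-0.8, -0.5, 5.5]
width: 40.8
```

Emit:
carry_out(
  targets=[
    [[0,0,0],[0.5,0.13,0],38],
    [[0,0,0],[0.5,0.13,0],38],
    [[0,0,0],[0.5,0.13,0],38],
  ],
)

```text
t: 6.27
ee_pos: [574.8, -371.7, 9.8]
orientation: [-3.112, -0.429, 0.001]
ft_force: [-1.2, -1.1, 5.6]
width: 40.7
```

Emit:
carry_out(
  targets=[
    [[0,0,0],[0.5,0.13,0],38],
    [[0,0,0],[0.5,0.13,0],38],
    [[0,0,0],[0.5,0.13,0],38],
  ],
)

```text
t: 6.52
ee_pos: [575.2, -371.6, 9.8]
orientation: [-3.112, -0.429, 0.001]
ft_force: [-1.5, 0.2, 5.5]
width: 41.0
```

Emit:
carry_out(
  targets=[
    [[0,0,0],[0.5,0.13,0],38],
    [[0,0,0],[0.5,0.13,0],38],
    [[0,0,0],[0.5,0.13,0],38],
  ],
)

```text
t: 6.77
ee_pos: [575.7, -371.5, 9.8]
orientation: [-3.112, -0.429, 0.001]
ft_force: [-1.8, 0.3, 5.0]
width: 40.9
```

Emit:
carry_out(
  targets=[
    [[0,0,0],[0.4,0.1,0],38],
    [[0,0,0],[0.4,0.1,0],38],
    [[0,0,0],[0.4,0.1,0],38],
  ],
)

```text
t: 7.02
ee_pos: [576.1, -371.4, 9.8]
orientation: [-3.112, -0.429, 0.001]
ft_force: [-2.6, -0.4, 5.6]
width: 40.7
```

Emit:
carry_out(
  targets=[
    [[0,0,0],[0.4,0.1,0],38],
    [[0,0,0],[0.4,0.1,0],38],
    [[0,0,0],[0.4,0.1,0],38],
  ],
)

```text
t: 7.27
ee_pos: [576.5, -371.3, 9.8]
orientation: [-3.112, -0.429, 0.001]
ft_force: [-2.1, -0.1, 4.5]
width: 40.8
```

```bash
python3 - <<'E'
from h import *
im=pic("wrist","w4")
cv2.imwrite("pics/w4z.png",cv2.resize(im[180:310,240:410,::-1],None,fx=4.5,fy=4.5,interpolation=cv2.INTER_CUBIC))
o=monitor.get_obs(); print({k:np.round(o[k],3) for k in ["t","ee_pos","ft_force","moment","width"]})
E
```

```text
{'t': np.float64(7.317), 'ee_pos': array([ 576.505, -371.299,    9.796]), 'ft_force': array([-1.697, -0.518,  5.688]), 'moment': array([-0.082,  0.372,  0.047]), 'width': np.float64(40.841)}
```

View pics/w4z.png

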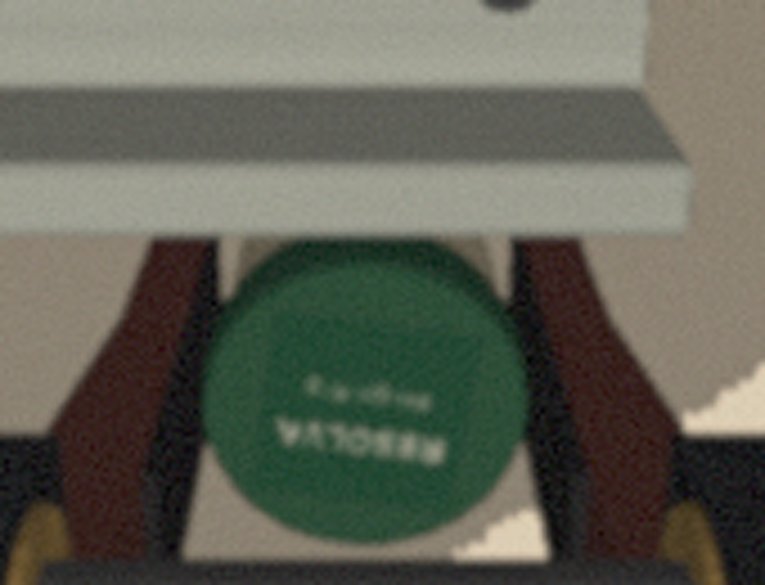

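```bash
python3 - <<'E'
from h import *
R=np.array([[-.27,-.9629],[.9629,-.27]]);t=np.array([572.5,-280.7])
c="wrist"
z=lambda u,v:(240+(u+.5)/4.5-.5,180+(v+.5)/4.5-.5)
for uv,h in [((364,235),34),((364,258),36),((364,542),36),((205,395),36),((528,395),36),((60,235),34),((690,235),34),((690,164),34)]:
    p=ray(c,z(*uv),h)[:2]; print(uv,np.round(p,1),np.round(R.T@(p-t),1))
E
```

```text
(364, 235) [ 596.7 -366.3] [-89.   -0.2]
(364, 258) [ 594.7 -366.9] [-89.    1.9]
(364, 542) [ 555.8 -377.8] [-89.   42.3]
(205, 395) [ 571.3 -352.9] [-69.3  20.6]
(528, 395) [ 582.2 -391.5] [-109.4   20.6]
(60, 235) [ 586.8 -331. ] [-52.3  -0.1]
(690, 235) [ 607.3 -404.2] [-128.3   -0.2]
(690, 164) [ 616. -401.] [-127.6   -9.4]
```

Emit:
carry_out(
  targets=[
    [[0,0,0],[0.3,0.08,0],38],
    [[0,0,0],[0.6,0.16,0],38],
    [[0,0,0],[0.6,0.16,0],38],
  ],
)

```text
t: 7.57
ee_pos: [577.1, -371.1, 9.8]
orientation: [-3.112, -0.429, 0.001]
ft_force: [-2.3, -1.3, 5.6]
width: 40.9
```

Emit:
carry_out(
  targets=[
    [[0,0,0],[0.3,0.08,0],38],
    [[0,0,0],[0.3,0.08,0],38],
    [[0,0,0],[0.3,0.08,0],38],
  ],
)

```text
t: 7.82
ee_pos: [577.4, -371.1, 9.8]
orientation: [-3.112, -0.429, 0.001]
ft_force: [-1.5, -0.5, 4.6]
width: 41.1
```

Emit:
carry_out(
  targets=[
    [[0,0,0],[0.3,0.08,0],38],
    [[0,0,0],[0.3,0.08,0],38],
    [[0,0,0],[0.3,0.08,0],38],
  ],
)

```text
t: 8.07
ee_pos: [577.7, -371.0, 9.8]
orientation: [-3.112, -0.429, 0.001]
ft_force: [-1.2, -0.5, 6.7]
width: 40.6
```

Emit:
carry_out(
  targets=[
    [[0,0,0],[0.3,0.08,0],38],
    [[0,0,0],[0.3,0.08,0],38],
    [[0,0,0],[0.3,0.08,0],38],
  ],
)

```text
t: 8.32
ee_pos: [578.0, -370.9, 9.8]
orientation: [-3.112, -0.429, 0.001]
ft_force: [-2.1, -0.5, 6.0]
width: 40.7
```

Emit:
carry_out(
  targets=[
    [[0,0,0],[0.3,0.08,0],38],
    [[0,0,0],[0.3,0.08,0],38],
    [[0,0,0],[0.3,0.08,0],38],
  ],
)

```text
t: 8.57
ee_pos: [578.3, -370.8, 9.8]
orientation: [-3.112, -0.429, 0.001]
ft_force: [-2.3, -0.4, 6.4]
width: 41.0
```

Emit:
carry_out(
  targets=[
    [[0,0,0],[0.3,0.08,0],38],
    [[0,0,0],[0.3,0.08,0],38],
    [[0,0,0],[0.3,0.08,0],38],
  ],
)

```text
t: 8.82
ee_pos: [578.3, -370.8, 9.8]
orientation: [-3.112, -0.429, 0.002]
ft_force: [-3.2, -0.8, 6.0]
width: 40.9
```

```bash
python3 - <<'E'
from h import *
im=pic("wrist","w5")
cv2.imwrite("pics/w5z.png",cv2.resize(im[180:310,240:410,::-1],None,fx=4.5,fy=4.5,interpolation=cv2.INTER_CUBIC))
o=monitor.get_obs(); print({k:np.round(o[k],3) for k in ["t","ee_pos","ft_force","moment","width"]})
E
```

```text
{'t': np.float64(8.867), 'ee_pos': array([ 578.331, -370.838,    9.829]), 'ft_force': array([-3.365, -0.721,  6.352]), 'moment': array([-0.151,  0.516, -0.039]), 'width': np.float64(40.418)}
```

View pics/w5z.png

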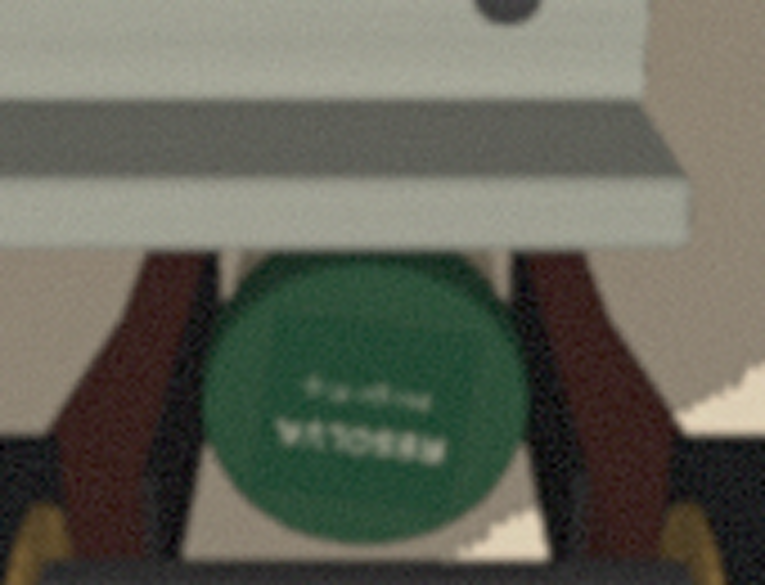

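Emit:
carry_out(
  targets=[
    [[0,0,0],[0.3,0.08,0],38],
    [[0,0,0],[0.3,0.08,0],38],
    [[0,0,0],[0.3,0.08,0],38],
  ],
)

```text
t: 9.12
ee_pos: [578.3, -370.8, 9.8]
orientation: [-3.112, -0.429, 0.003]
ft_force: [-5.0, -1.8, 6.7]
width: 40.9
```

Contact with the fence is confirmed: the TCP stopped following and the force rose by about 3 N. Now I'll open and lift.

Emit:
carry_out(
  targets=[
    [[0,0,0],[0,0,0],60],
    [[0,0,0],[0,0,0],60],
    [[0,0,0],[0,0,0],60],
    [[0,0,0],[0,0,0],60],
    [[0,0,0],[0,0,10],60],
    [[0,0,0],[0,0,30],60],
    [[0,0,0],[0,0,55],60],
    [[0,0,0],[0,0,80],60],
    [[0,0,0],[0,0,85],60],
    [[0,0,0],[0,0,85],60],
  ],
)

```text
t: 9.95
ee_pos: [580.9, -371.3, 97.4]
orientation: [3.109, 0.429, 0.005]
ft_force: [-0.4, 0.0, -0.4]
width: 59.7
```

```bash
python3 - <<'E'
from h import *
im=pic("wrist","w6")
o=monitor.get_obs(); print({k:np.round(o[k],3) for k in ["t","ee_pos","ft_force","moment","width"]})
E
```

```text
{'t': np.float64(10.0), 'ee_pos': array([ 579.875, -370.66 ,   95.61 ]), 'ft_force': array([ 0.673, -0.901, -0.384]), 'moment': array([0.046, 0.123, 0.016]), 'width': np.float64(60.036)}
```

View pics/w6.png

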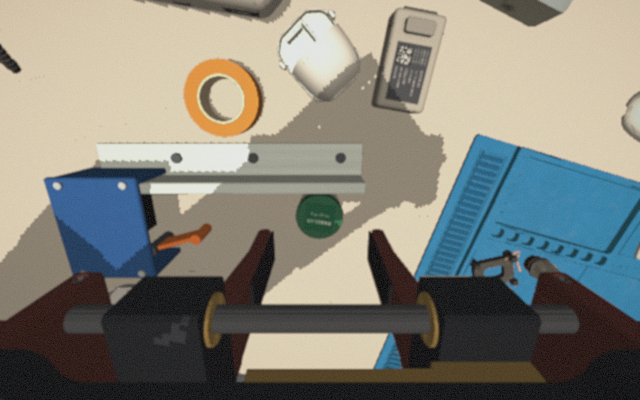

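Emit:
carry_out(
  targets=[
    [[0,0,-7],[5,-20,0],0],
    [[0,0,-7],[9.5,-44,0],0],
    [[0,0,-7],[9.5,-44,0],0],
    [[0,0,-7],[9.5,-44,0],0],
    [[0,0,-7],[9.5,-44,-20],0],
    [[0,0,-7],[9.5,-44,-45],0],
    [[0,0,-7],[9.5,-44,-68],0],
    [[0,0,-7],[9.5,-44,-80],0],
    [[0,0,-7],[9.5,-44,-85],0],
    [[0,0,-7],[9.5,-44,-85],0],
  ],
)

```text
t: 10.83
ee_pos: [587.9, -413.2, 7.8]
orientation: [-3.13, -0.239, 0.004]
ft_force: [-0.0, 0.2, 0.3]
width: 0.7
```

```bash
python3 - <<'E'
from h import *
im=pic("wrist","w7")
im=pic("side","s7");cv2.imwrite("pics/s7z.png",cv2.resize(im[180:340,200:480,::-1],None,fx=2.8,fy=2.8,interpolation=cv2.INTER_CUBIC))
o=monitor.get_obs(); print({k:np.round(o[k],3) for k in ["t","ee_pos","ft_force","moment","width"]})
E
```

```text
{'t': np.float64(10.933), 'ee_pos': array([ 589.439, -414.476,   10.319]), 'ft_force': array([0.768, 0.405, 0.04 ]), 'moment': array([0.057, 0.086, 0.05 ]), 'width': np.float64(0.54)}
```

View pics/w7.png

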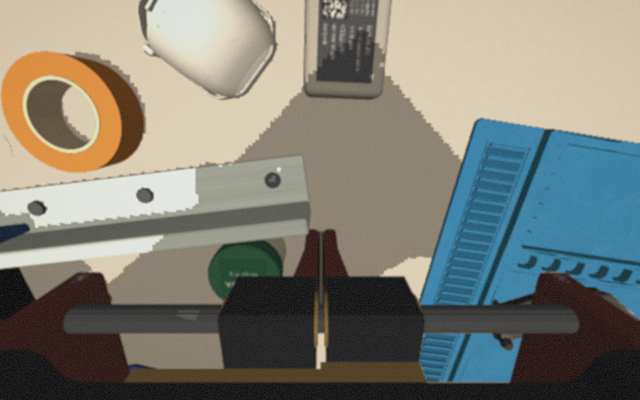

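View pics/s7z.png

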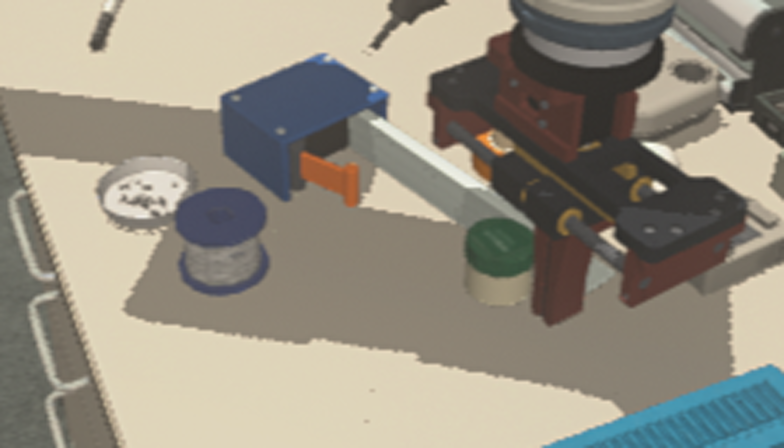

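Emit:
carry_out(
  targets=[
    [[0,0,0],[-0.5,1.9,0],0],
    [[0,0,0],[-1.1,3.8,0],0],
    [[0,0,0],[-1.6,5.8,0],0],
    [[0,0,0],[-2.2,7.7,0],0],
    [[0,0,0],[-2.7,9.6,0],0],
    [[0,0,0],[-3.2,11.6,0],0],
    [[0,0,0],[-3.8,13.5,0],0],
    [[0,0,0],[-4.3,15.4,0],0],
    [[0,0,0],[-4.9,17.3,0],0],
    [[0,0,0],[-5.4,19.3,0],0],
  ],
)

```text
t: 11.77
ee_pos: [583.6, -395.0, 9.7]
orientation: [3.132, 0.238, 0.0]
ft_force: [-0.7, -0.8, 0.4]
width: 0.3
```

```bash
python3 - <<'E'
from h import *
im=pic("wrist","w8")
cv2.imwrite("pics/w8z.png",cv2.resize(im[180:320,160:400,::-1],None,fx=3.3,fy=3.3,interpolation=cv2.INTER_CUBIC))
o=monitor.get_obs(); print({k:np.round(o[k],3) for k in ["t","ee_pos","ft_force","moment","width"]})
E
```

```text
{'t': np.float64(11.817), 'ee_pos': array([ 583.416, -394.626,    9.62 ]), 'ft_force': array([ 0.048, -0.575,  0.856]), 'moment': array([-0.032,  0.038, -0.009]), 'width': np.float64(0.333)}
```

View pics/w8z.png

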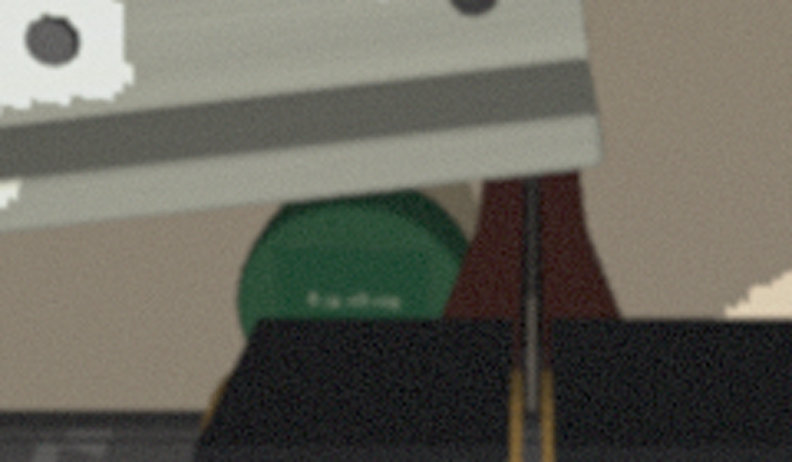

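```bash
python3 - <<'E'
from h import *
p=monitor.get_obs()["ee_pos"]; print(p)
n=np.array([np.cos(np.radians(98.7)),np.sin(np.radians(98.7)),0]); s=np.array([n[1],-n[0],0])
for z in [10,20,30,40,50,60,70]:
    for l in (10,): # far edge (toward camera/-y rack)
        for hw in (7,10,13.5):
            q=np.array([p[0],p[1],z])+s*l+n*hw
            uv=proj("wrist",q)[0]; print(z,hw,np.round((uv-[160,180])*3.3))
E
```

```text
[ 583.41607992 -394.62578306    9.62035655]
10 7 [491. 171.]
10 10 [475. 171.]
10 13.5 [457. 171.]
20 7 [488. 194.]
20 10 [472. 194.]
20 13.5 [453. 194.]
30 7 [486. 219.]
30 10 [468. 219.]
30 13.5 [448. 219.]
40 7 [483. 249.]
40 10 [464. 249.]
40 13.5 [443. 249.]
50 7 [480. 282.]
50 10 [460. 282.]
50 13.5 [437. 282.]
60 7 [476. 320.]
60 10 [455. 320.]
60 13.5 [430. 320.]
70 7 [472. 364.]
70 10 [449. 364.]
70 13.5 [422. 364.]
```

Emit:
carry_out(
  targets=[
    [[0,0,0],[-0.5,1.9,0],0],
    [[0,0,0],[-1.2,4.3,0],0],
    [[0,0,0],[-2.0,7.2,0],0],
    [[0,0,0],[-2.8,10.1,0],0],
    [[0,0,0],[-3.6,13.0,0],0],
    [[0,0,0],[-4.5,15.9,0],0],
    [[0,0,0],[-5.3,18.8,0],0],
    [[0,0,0],[-6.1,21.7,0],0],
    [[0,0,0],[-6.8,24.1,0],0],
    [[0,0,0],[-7.3,26.0,0],0],
  ],
)

```text
t: 12.65
ee_pos: [576.2, -368.8, 9.7]
orientation: [-3.132, -0.239, 0.0]
ft_force: [0.1, -1.1, -0.4]
width: 0.4
```

```bash
python3 - <<'E'
from h import *
im=pic("wrist","w9")
cv2.imwrite("pics/w9z.png",cv2.resize(im[180:320,160:400,::-1],None,fx=3.3,fy=3.3,interpolation=cv2.INTER_CUBIC))
o=monitor.get_obs(); print({k:np.round(o[k],3) for k in ["t","ee_pos","ft_force","moment","width"]})
E
```

```text
{'t': np.float64(12.7), 'ee_pos': array([ 576.054, -368.502,    9.615]), 'ft_force': array([ 0.692, -0.741, -0.159]), 'moment': array([0.072, 0.077, 0.059]), 'width': np.float64(0.196)}
```

View pics/w9z.png

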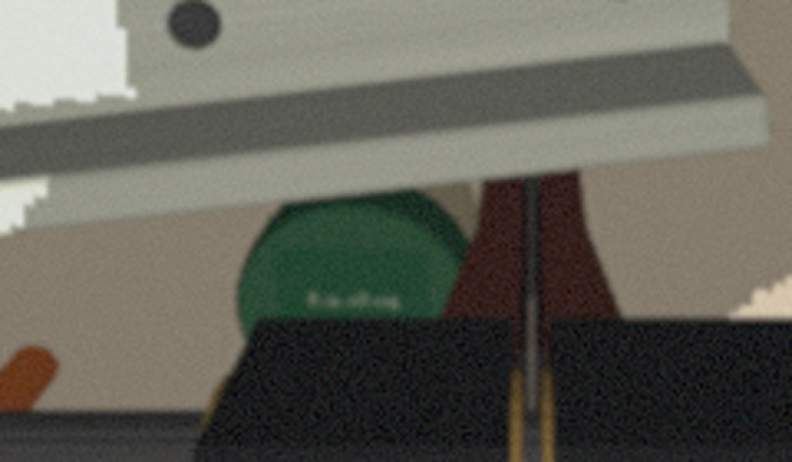

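Emit:
carry_out(
  targets=[
    [[0,0,0],[-0.5,1.9,0],0],
    [[0,0,0],[-1.2,4.3,0],0],
    [[0,0,0],[-2.0,7.2,0],0],
    [[0,0,0],[-2.8,10.1,0],0],
    [[0,0,0],[-3.6,13.0,0],0],
    [[0,0,0],[-4.5,15.9,0],0],
    [[0,0,0],[-5.3,18.8,0],0],
    [[0,0,0],[-6.1,21.7,0],0],
    [[0,0,0],[-6.8,24.1,0],0],
    [[0,0,0],[-7.3,26.0,0],0],
  ],
)

```text
t: 13.53
ee_pos: [568.9, -342.8, 9.7]
orientation: [-3.132, -0.238, 0.0]
ft_force: [-0.3, -0.2, 0.4]
width: 0.6
```

Emit:
carry_out(
  targets=[
    [[0,0,0],[-0.5,1.9,0],0],
    [[0,0,0],[-1.1,3.8,0],0],
    [[0,0,0],[-1.6,5.8,0],0],
    [[0,0,0],[-2.2,7.7,0],0],
    [[0,0,0],[-2.7,9.6,0],0],
    [[0,0,0],[-3.2,11.6,0],0],
    [[0,0,0],[-3.8,13.5,0],0],
    [[0,0,0],[-4.3,15.4,0],0],
    [[0,0,0],[-4.9,17.3,0],0],
    [[0,0,0],[-5.4,19.3,0],0],
  ],
)

```text
t: 14.37
ee_pos: [563.5, -323.7, 9.7]
orientation: [3.133, 0.238, 0.0]
ft_force: [-0.4, -0.5, -0.2]
width: 0.6
```

```bash
python3 - <<'E'
from h import *
im=pic("wrist","w10")
cv2.imwrite("pics/w10z.png",cv2.resize(im[180:320,160:400,::-1],None,fx=3.3,fy=3.3,interpolation=cv2.INTER_CUBIC))
im=pic("side","s10");cv2.imwrite("pics/s10z.png",cv2.resize(im[180:340,200:480,::-1],None,fx=2.8,fy=2.8,interpolation=cv2.INTER_CUBIC))
o=monitor.get_obs(); print({k:np.round(o[k],3) for k in ["t","ee_pos","ft_force","moment","width"]})
d=o["ee_pos"][:2]-[572.5,-280.7]; print(np.array([[-.27,.9629],[-.9629,-.27]])@d)
E
```

```text
{'t': np.float64(14.467), 'ee_pos': array([ 563.432, -323.455,    9.652]), 'ft_force': array([0.835, 0.012, 0.426]), 'moment': array([0.057, 0.102, 0.073]), 'width': np.float64(0.098)}
[-38.72052894  20.2752403 ]
```

View pics/w10z.png

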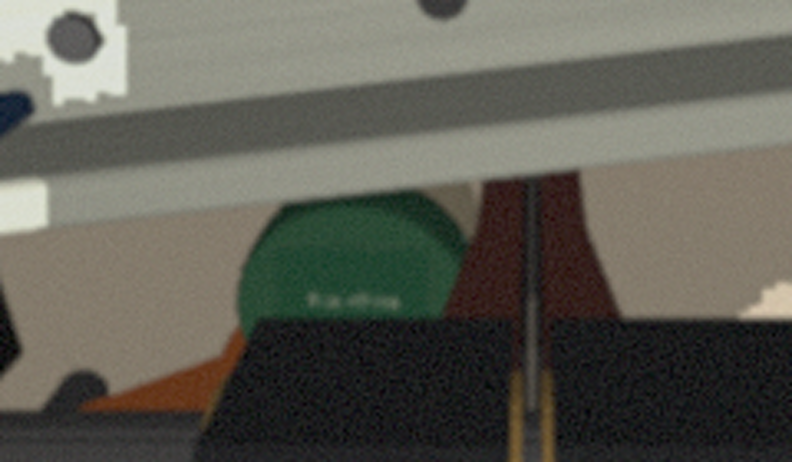

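View pics/s10z.png

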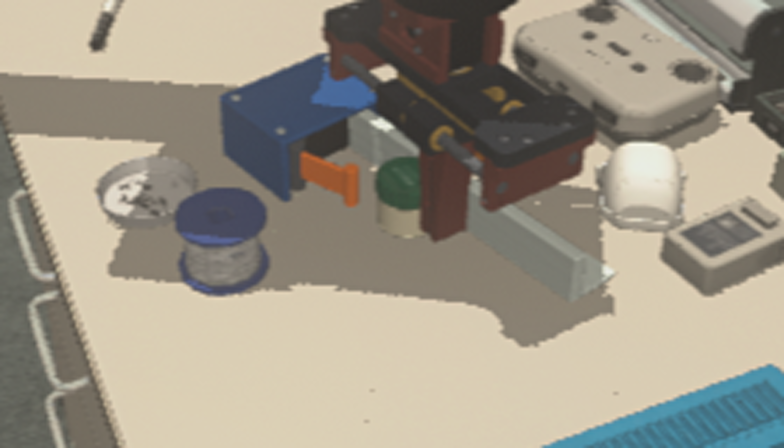

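Emit:
carry_out(
  targets=[
    [[0,0,0],[-0.4,1.4,0],0],
    [[0,0,0],[-0.8,2.9,0],0],
    [[0,0,0],[-1.2,4.3,0],0],
    [[0,0,0],[-1.6,5.8,0],0],
    [[0,0,0],[-2.0,7.2,0],0],
    [[0,0,0],[-2.4,8.7,0],0],
    [[0,0,0],[-2.8,10.1,0],0],
    [[0,0,0],[-3.2,11.6,0],0],
    [[0,0,0],[-3.6,13.0,0],0],
    [[0,0,0],[-4.1,14.4,0],0],
  ],
)

```text
t: 15.3
ee_pos: [559.5, -309.3, 9.7]
orientation: [3.132, 0.238, 0.0]
ft_force: [0.1, -0.1, 0.1]
width: 0.3
```

Emit:
carry_out(
  targets=[
    [[0,0,0],[-0.3,1.0,0],0],
    [[0,0,0],[-0.5,1.9,0],0],
    [[0,0,0],[-0.8,2.9,0],0],
    [[0,0,0],[-1.1,3.9,0],0],
    [[0,0,0],[-1.4,4.8,0],0],
  ],
)

```text
t: 15.72
ee_pos: [558.6, -305.3, 10.0]
orientation: [3.131, 0.238, 0.002]
ft_force: [-0.8, -3.6, 1.0]
width: 0.3
```

Emit:
carry_out(
  targets=[
    [[0,0,0],[-0.3,1.0,0],0],
    [[0,0,0],[-0.5,1.9,0],0],
    [[0,0,0],[-0.8,2.9,0],0],
    [[0,0,0],[-1.1,3.9,0],0],
    [[0,0,0],[-1.4,4.8,0],0],
  ],
)

```text
t: 16.13
ee_pos: [556.7, -299.8, 9.7]
orientation: [3.133, 0.238, 0.0]
ft_force: [0.5, -3.3, 0.4]
width: 0.3
```

```bash
python3 - <<'E'
from h import *
im=pic("wrist","w11")
cv2.imwrite("pics/w11z.png",cv2.resize(im[180:320,160:400,::-1],None,fx=3.3,fy=3.3,interpolation=cv2.INTER_CUBIC))
im=pic("side","s11");cv2.imwrite("pics/s11z.png",cv2.resize(im[180:340,200:480,::-1],None,fx=2.8,fy=2.8,interpolation=cv2.INTER_CUBIC))
o=monitor.get_obs(); print({k:np.round(o[k],3) for k in ["t","ee_pos","ft_force","moment","width"]})
d=o["ee_pos"][:2]-[572.5,-280.7]; print(np.array([[-.27,.9629],[-.9629,-.27]])@d)
E
```

```text
{'t': np.float64(16.233), 'ee_pos': array([ 556.536, -299.568,    9.642]), 'ft_force': array([ 0.356, -2.036,  1.4  ]), 'moment': array([-0.328,  0.   ,  0.036]), 'width': np.float64(0.037)}
[-13.85812411  20.46600727]
```

View pics/w11z.png

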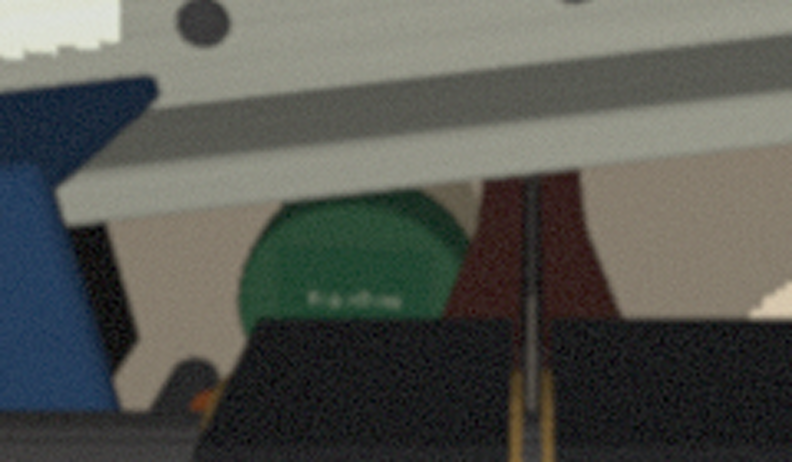

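View pics/s11z.png

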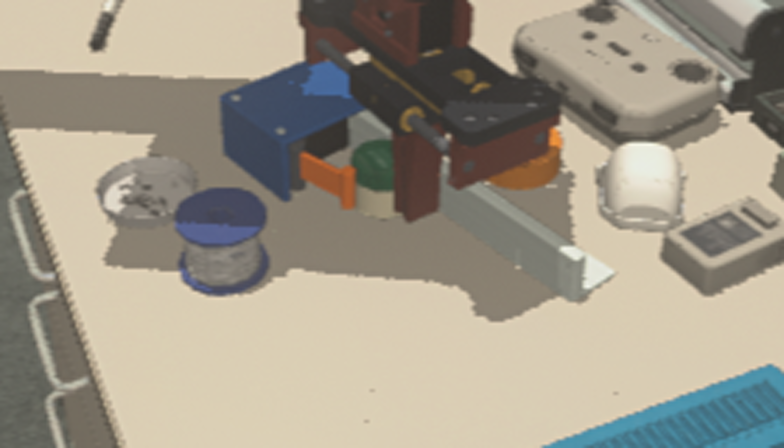

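Emit:
carry_out(
  targets=[
    [[0,0,0],[-0.3,1.0,0],0],
    [[0,0,0],[-0.5,1.9,0],0],
    [[0,0,0],[-0.8,2.9,0],0],
    [[0,0,0],[-1.1,3.9,0],0],
    [[0,0,0],[-1.4,4.8,0],0],
    [[0,0,0],[-1.6,5.8,0],0],
    [[0,0,0],[-1.9,6.7,0],0],
    [[0,0,0],[-2.2,7.7,0],0],
  ],
)

```text
t: 16.9
ee_pos: [554.4, -291.9, 9.6]
orientation: [-3.132, -0.238, 0.0]
ft_force: [1.1, -2.5, 1.1]
width: 0.4
```

Emit:
carry_out(
  targets=[
    [[0,0,0],[-0.3,1.0,0],0],
    [[0,0,0],[-0.5,1.9,0],0],
    [[0,0,0],[-0.8,2.9,0],0],
    [[0,0,0],[-1.1,3.9,0],0],
    [[0,0,0],[-1.4,4.8,0],0],
    [[0,0,0],[-1.6,5.8,0],0],
    [[0,0,0],[-1.9,6.7,0],0],
    [[0,0,0],[-2.2,7.7,0],0],
  ],
)

```text
t: 17.57
ee_pos: [552.2, -284.2, 9.6]
orientation: [-3.132, -0.238, 0.0]
ft_force: [-0.5, -1.6, 0.3]
width: 0.1
```

```bash
python3 - <<'E'
from h import *
im=pic("wrist","w12")
cv2.imwrite("pics/w12z.png",cv2.resize(im[180:320,160:400,::-1],None,fx=3.3,fy=3.3,interpolation=cv2.INTER_CUBIC))
im=pic("side","s12");cv2.imwrite("pics/s12z.png",cv2.resize(im[180:340,200:480,::-1],None,fx=2.8,fy=2.8,interpolation=cv2.INTER_CUBIC))
o=monitor.get_obs(); print({k:np.round(o[k],3) for k in ["t","ee_pos","ft_force","moment","width"]})
d=o["ee_pos"][:2]-[572.5,-280.7]; print(np.array([[-.27,.9629],[-.9629,-.27]])@d)
E
```

```text
{'t': np.float64(17.667), 'ee_pos': array([ 552.093, -284.094,    9.574]), 'ft_force': array([-0.061,  0.261, -0.205]), 'moment': array([ 0.012,  0.091, -0.007]), 'width': np.float64(0.428)}
[ 2.24175619 20.56681331]
```

View pics/w12z.png

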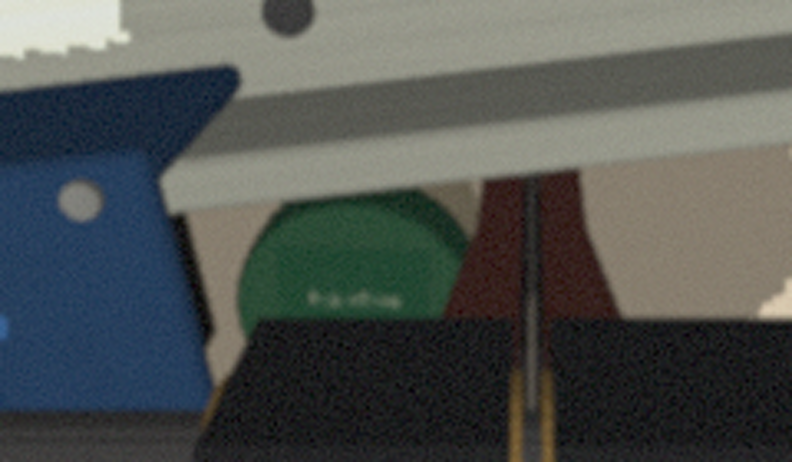

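View pics/s12z.png

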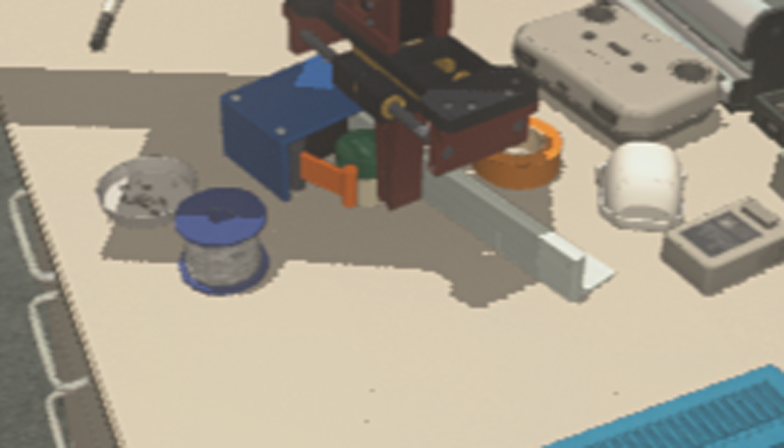

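Emit:
carry_out(
  targets=[
    [[0,0,0],[-0.2,0.8,0],0],
    [[0,0,0],[-0.4,1.5,0],0],
    [[0,0,0],[-0.7,2.3,0],0],
    [[0,0,0],[-0.9,3.1,0],0],
    [[0,0,0],[-1.1,3.9,0],0],
    [[0,0,0],[-1.3,4.6,0],0],
    [[0,0,0],[-1.5,5.4,0],0],
    [[0,0,0],[-1.8,6.3,0],0],
    [[0,0,0],[-1.8,6.3,0],0],
  ],
)

```text
t: 18.42
ee_pos: [550.4, -277.9, 9.6]
orientation: [-3.132, -0.238, 0.0]
ft_force: [0.1, -0.2, -0.1]
width: 0.4
```

Emit:
carry_out(
  targets=[
    [[0,0,0],[-0.1,0.4,0],0],
    [[0,0,0],[-0.2,0.8,0],0],
    [[0,0,0],[-0.3,1.2,0],0],
    [[0,0,0],[-0.4,1.6,0],0],
    [[0,0,0],[-0.5,1.9,0],0],
    [[0,0,0],[-0.5,1.9,0],0],
  ],
)

```text
t: 18.92
ee_pos: [550.0, -276.2, 9.7]
orientation: [-3.132, -0.238, 0.0]
ft_force: [0.4, 1.1, -1.0]
width: 0.3
```

Emit:
carry_out(
  targets=[
    [[0,0,0],[-0.1,0.4,0],0],
    [[0,0,0],[-0.2,0.8,0],0],
    [[0,0,0],[-0.3,1.0,0],0],
    [[0,0,0],[-0.3,1.0,0],0],
  ],
)

```text
t: 19.25
ee_pos: [549.6, -275.2, 9.7]
orientation: [-3.132, -0.238, 0.0]
ft_force: [0.1, -0.6, -0.2]
width: 0.5
```

Emit:
carry_out(
  targets=[
    [[0,0,0],[-0.1,0.4,0],0],
    [[0,0,0],[-0.2,0.8,0],0],
    [[0,0,0],[-0.3,1.2,0],0],
    [[0,0,0],[-0.4,1.5,0],0],
    [[0,0,0],[-0.4,1.5,0],0],
  ],
)

```text
t: 19.67
ee_pos: [549.3, -273.7, 9.7]
orientation: [-3.133, -0.238, 0.0]
ft_force: [-0.5, -0.3, -1.2]
width: 0.4
```

Emit:
carry_out(
  targets=[
    [[0,0,0],[-0.1,0.4,0],0],
    [[0,0,0],[-0.2,0.8,0],0],
    [[0,0,0],[-0.3,1.0,0],0],
    [[0,0,0],[-0.3,1.0,0],0],
  ],
)

```text
t: 20.0
ee_pos: [548.9, -272.7, 9.7]
orientation: [-3.132, -0.238, 0.0]
ft_force: [0.4, 0.9, 0.2]
width: 0.6
```

Emit:
carry_out(
  targets=[
    [[0,0,0],[-0.1,0.4,0],0],
    [[0,0,0],[-0.2,0.8,0],0],
    [[0,0,0],[-0.3,1.0,0],0],
    [[0,0,0],[-0.3,1.0,0],0],
  ],
)

```text
t: 20.33
ee_pos: [548.7, -271.7, 9.7]
orientation: [-3.133, -0.238, -0.0]
ft_force: [0.1, 0.8, -0.2]
width: 0.6
```

Emit:
carry_out(
  targets=[
    [[0,0,0],[-0.1,0.4,0],0],
    [[0,0,0],[-0.2,0.8,0],0],
    [[0,0,0],[-0.3,1.0,0],0],
    [[0,0,0],[-0.3,1.0,0],0],
  ],
)

```text
t: 20.67
ee_pos: [548.3, -270.7, 9.7]
orientation: [-3.133, -0.238, 0.0]
ft_force: [0.2, -0.1, -0.4]
width: 0.4
```

Emit:
carry_out(
  targets=[
    [[0,0,0],[-0.1,0.4,0],0],
    [[0,0,0],[-0.2,0.8,0],0],
    [[0,0,0],[-0.3,1.0,0],0],
    [[0,0,0],[-0.3,1.0,0],0],
  ],
)

```text
t: 21.0
ee_pos: [548.0, -269.7, 9.7]
orientation: [-3.132, -0.238, 0.0]
ft_force: [-1.0, -1.0, -0.4]
width: 0.2
```

```bash
python3 - <<'E'
from h import *
im=pic("wrist","w13")
cv2.imwrite("pics/w13z.png",cv2.resize(im[180:320,160:400,::-1],None,fx=3.3,fy=3.3,interpolation=cv2.INTER_CUBIC))
E
```

```text
(no output)
```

View pics/w13z.png

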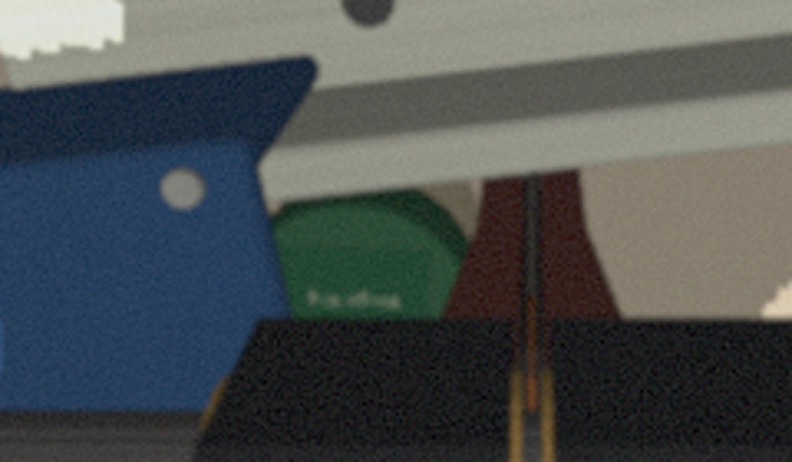

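Emit:
carry_out(
  targets=[
    [[0,0,0],[-0.1,0.4,0],0],
    [[0,0,0],[-0.2,0.8,0],0],
    [[0,0,0],[-0.3,1.0,0],0],
    [[0,0,0],[-0.3,1.0,0],0],
  ],
)

```text
t: 21.38
ee_pos: [547.8, -268.7, 9.7]
orientation: [-3.132, -0.238, 0.0]
ft_force: [0.6, 0.2, -0.4]
width: 0.4
```

Emit:
carry_out(
  targets=[
    [[0,0,0],[-0.1,0.4,0],0],
    [[0,0,0],[-0.2,0.8,0],0],
    [[0,0,0],[-0.3,1.0,0],0],
    [[0,0,0],[-0.3,1.0,0],0],
  ],
)

```text
t: 21.72
ee_pos: [547.6, -267.9, 9.7]
orientation: [3.132, 0.238, 0.0]
ft_force: [-0.5, -1.9, -0.3]
width: 0.5
```

Emit:
carry_out(
  targets=[
    [[0,0,0],[-0.1,0.4,0],0],
    [[0,0,0],[-0.2,0.8,0],0],
    [[0,0,0],[-0.3,1.0,0],0],
    [[0,0,0],[-0.3,1.0,0],0],
  ],
)

```text
t: 22.05
ee_pos: [547.5, -267.1, 9.8]
orientation: [3.132, 0.238, 0.001]
ft_force: [0.8, -4.1, -0.4]
width: 0.8
```

Emit:
carry_out(
  targets=[
    [[0,0,0],[-0.1,0.4,0],0],
    [[0,0,0],[-0.2,0.8,0],0],
    [[0,0,0],[-0.3,1.0,0],0],
    [[0,0,0],[-0.3,1.0,0],0],
    [[0,0,0],[-0.3,1.0,0],0],
  ],
)

```text
t: 22.47
ee_pos: [547.3, -266.4, 9.9]
orientation: [3.131, 0.238, 0.001]
ft_force: [-0.0, -6.2, -0.1]
width: 0.3
```

```bash
python3 - <<'E'
from h import *
for i in range(3):
    o=monitor.get_obs(); print(np.round(o["t"],2),np.round(o["ee_pos"],2),np.round(o["ft_force"],2)); vision.get_image("scene")
E
```

```text
22.47 [ 547.3  -266.43    9.9 ] [-0.03 -6.16 -0.11]
22.52 [ 547.37 -266.43    9.94] [ 0.62 -6.42  0.36]
22.57 [ 547.33 -266.45    9.92] [-0.1  -6.35 -0.59]
```

Emit:
carry_out(
  targets=[
    [[0,0,0],[-0.1,0.4,0],0],
    [[0,0,0],[-0.2,0.8,0],0],
    [[0,0,0],[-0.2,0.9,0],0],
    [[0,0,0],[-0.2,0.9,0],0],
    [[0,0,0],[-0.2,0.9,0],0],
    [[0,0,0],[-0.2,0.9,0],0],
  ],
)

```text
t: 23.12
ee_pos: [547.2, -266.0, 10.0]
orientation: [3.131, 0.238, 0.002]
ft_force: [0.2, -7.6, 0.9]
width: 0.5
```

```bash
python3 - <<'E'
from h import *
for i in range(4):
    o=monitor.get_obs(); print(np.round(o["t"],2),np.round(o["ee_pos"],2),np.round(o["ft_force"],2)); vision.get_image("scene")
E
```

```text
23.12 [ 547.24 -265.95   10.01] [ 0.17 -7.57  0.9 ]
23.17 [ 547.23 -265.94   10.02] [ 0.09 -8.32 -0.3 ]
23.22 [ 547.25 -265.94   10.01] [ 0.26 -7.67  0.23]
23.27 [ 547.27 -265.94   10.03] [ 1.07 -7.97  0.17]
```

Emit:
carry_out(
  targets=[
    [[0,0,0],[-0.1,0.3,0],0],
    [[0,0,0],[-0.1,0.3,0],0],
    [[0,0,0],[-0.1,0.3,0],0],
    [[0,0,0],[-0.1,0.3,0],0],
    [[0,0,0],[-0.1,0.3,0],0],
    [[0,0,0],[-0.1,0.3,0],0],
    [[0,0,0],[-0.1,0.3,0],0],
    [[0,0,0],[-0.1,0.3,0],0],
    [[0,0,0],[-0.1,0.3,0],0],
    [[0,0,0],[-0.1,0.3,0],0],
  ],
)

```text
t: 24.15
ee_pos: [547.2, -265.8, 10.1]
orientation: [3.131, 0.238, 0.002]
ft_force: [0.6, -8.9, 0.2]
width: 0.4
```

Emit:
carry_out(
  targets=[
    [[0,0,0],[0.1,-0.5,0],0],
    [[0,0,0],[0.3,-1.0,0],0],
    [[0,0,0],[0.4,-1.5,0],0],
    [[0,0,0],[0.5,-2.0,0],0],
    [[0,0,0],[0.7,-2.5,0],0],
    [[0,0,0],[0.8,-3.0,0],0],
    [[0,0,0],[1.0,-3.6,0],0],
    [[0,0,0],[1.2,-4.2,0],0],
    [[0,0,0],[1.4,-5.0,0],0],
    [[0,0,0],[1.7,-6.0,0],0],
  ],
)

```text
t: 24.98
ee_pos: [547.8, -270.0, 9.4]
orientation: [-3.132, -0.238, 0.002]
ft_force: [-0.1, 0.2, 0.5]
width: 0.7
```

Emit:
carry_out(
  targets=[
    [[0,0,0],[0.8,-3,0],0],
    [[0,0,0],[1.9,-7,0],0],
    [[0,0,0],[2.8,-10,0],0],
    [[0,0,0],[2.8,-10,0],0],
    [[0,0,0],[2.8,-10,10],0],
    [[0,0,0],[2.8,-10,30],0],
    [[0,0,0],[2.8,-10,60],0],
    [[0,0,0],[2.8,-10,95],0],
    [[0,0,0],[2.8,-10,130],0],
    [[0,0,0],[2.8,-10,150],0],
  ],
)

```text
t: 25.82
ee_pos: [552.4, -281.1, 164.3]
orientation: [3.13, 0.238, 0.006]
ft_force: [0.6, 0.6, -0.5]
width: 0.8
```

Emit:
carry_out(
  targets=[
    [[0,0,0],[10,-35,15],0],
    [[0,0,0],[20,-70,30],0],
    [[0,0,0],[25,-100,30],0],
    [[0,0,0],[25,-100,30],0],
    [[0,0,0],[25,-100,30],0],
    [[0,0,0],[25,-100,30],0],
  ],
)

```text
t: 26.32
ee_pos: [575.3, -379.7, 189.4]
orientation: [-3.131, -0.238, 0.002]
ft_force: [0.3, 0.2, -0.6]
width: 0.8
```

```bash
python3 - <<'E'
from h import *
im=pic("wrist","w14")
im=pic("side","s14");cv2.imwrite("pics/s14z.png",cv2.resize(im[180:340,200:480,::-1],None,fx=2.8,fy=2.8,interpolation=cv2.INTER_CUBIC))
o=monitor.get_obs(); print({k:np.round(o[k],3) for k in ["t","ee_pos","ft_force","moment","width"]})
for c in ["side","wrist"]:
  for q in ["jar_mid","catch_nose","solder_reel","tape_roll","screw_dish"]:
    for r in place_of(q,c)[:1]: print(c,q,round(r["confidence"],2),np.round(w(c,r["point"]),1))
E
```

```text
{'t': np.float64(26.417), 'ee_pos': array([ 575.511, -379.131,  189.307]), 'ft_force': array([ 1.143,  0.614, -0.848]), 'moment': array([0.042, 0.14 , 0.017]), 'width': np.float64(0.215)}
side jar_mid 0.57 [ 536.4 -238.7   18.9]
side catch_nose 0.61 [ 521.6 -271.7   13.3]
side solder_reel 0.74 [ 431.6 -290.6    2.4]
side tape_roll 0.63 [ 652.5 -269.8    0. ]
side screw_dish 0.61 [ 411.9 -213.8   -2.2]
wrist jar_mid 0.63 [ 539.  -238.5   17.5]
wrist catch_nose 0.63 [ 528.1 -267.4   23.4]
wrist solder_reel 0.79 [ 4.306e+02 -2.921e+02  3.000e-01]
wrist screw_dish 0.91 [ 409.5 -207.6    5.2]
```

View pics/w14.png

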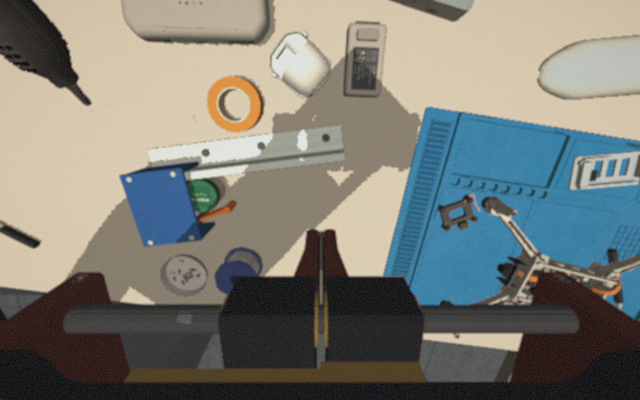

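View pics/s14z.png

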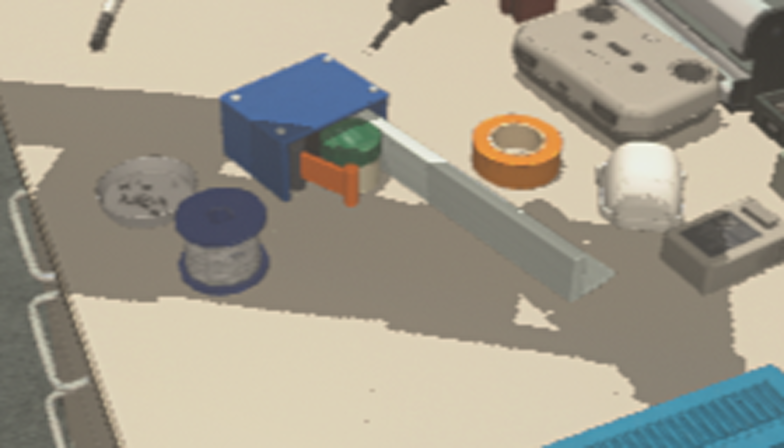

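```bash
python3 - <<'E'
from h import *
print(order.close_job())
E
```

```text
the job is handed in; nothing more can be done
None
```

The flux jar is standing in the blue hooded dock, pressed home and released. The job was handed in at about 26.8 s of the 61 s allowed; no verdict was reported.

- **To the fence:** I gripped the jar and slid it along the bench without lifting it. It met the fence about 88 mm before the fence's origin, towards the open end, with roughly 3 N of contact.
- **Along the fence:** I released it and pushed it from behind with closed fingers turned 7° towards the fence. It passed the catch at readings up to about 3.6 N.
- **On the stop:** The jar met the stop with its centre at about x = 46 to 47 mm by the finger position. I pressed in small steps to about 8 N (last reading 8.9 N) and held for about 1 s, with about 2 N on the fence. I then backed off slowly and lifted clear.

**Last checks:**
- The side and wrist pictures show the jar upright under the hood mouth, close to the fence, with the catch sprung back behind it.
- The networks put its centre at about x = 50, y = 22 mm, which agrees with the finger position to within their 4 mm accuracy.
- The reel and dish read within a few mm of where they started, in line with network noise. The tape roll did too, but only in the side view; the network did not report it in the last wrist picture, where it shows behind the fence.
- The force readings jittered by about 1 N and were only sampled at the end of each move. No reading came near the 15 N limit, but peaks between readings were not seen.

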